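# Free the tube chute and pack the welding rest level

## Task

A steel packing plate has dropped on edge into the gate slot of the tube chute: lift it out so that the three tubes roll down to the stop, lay it down flat on the bench and let go of it, then take it again across its width and lay it flat, centred and lengthwise on the low iron pad. Then choose the one shim that brings the stack level with the gauge block standing at the end of the pad, and lay it flat, centred and lengthwise on the plate, leaving the mug, hammer and ring alone.

Things in the scene. Friction and masses are not known exactly. Their poses are not given: they have to be found in the camera images.
- chute: Fixed grey sheet-steel gravity chute for tubes. Origin on the bench below the gate slot; x uphill, y across, z up. Floor 45 mm above the bench at the slot, rising 8 degrees towards +x, from x = -130 mm (inner face of the end stop, 68 mm high) to x = +170 mm. Side walls 24 mm above the floor, inner width 102 mm (105 below the slot), outer about 117 mm.
- gate_slot (a point): Centre of the chute's gate slot at its ledge height, 59 mm above the bench, axes as the chute. Open at the top. At each side a dark steel guide (|y| 57 to 80 mm, |x| up to 22 mm, top 94 mm above the bench) holds an end of the plate in a vertical groove 20 mm wide. What stands on the ledges lifts straight up, clear of the guides after 35 mm
- plate: The jammed steel packing plate, 130 mm long (its y axis), 56 mm wide (z), 14 mm thick (x), 0.7 to 0.92 kg; origin at its centre. It starts on its long edge across the chute in the gate slot, z up, top edge 115 mm above the bench, 30 mm above the tube tops; the first tube leans on its uphill face. On edge on the bench it stays up; a push near the top topples it flat.
- tube_1: Lowest of three steel tubes, 36 mm outside diameter, 96 mm long (its y axis, lying across the chute), about 0.22 kg; origin at its centre. It rolls freely down the chute when the plate is gone.
- tube_2: Second tube, as tube_1, behind it.
- tube_3: Third tube, as tube_1, the uppermost. With all three against the stop its centre is about 40 mm downhill of the slot (chute x = -40 mm).
- pad: Fixed low iron pad of the welding rest, 130 mm long (x), 46 mm wide (y), 20 mm high, its long side pointing roughly away from the robot; origin at the centre of its underside. The plate overhangs it by 5 mm on either long side.
- pad_top (a point): Centre of the pad's upper face, 20 mm above the bench; axes as the pad.
- gauge_spot (a point): Point on the bench 100 mm from the pad's centre along the pad's +x: the centre of the gauge block that counts (15 mm of air between it and a centred plate).
- gauge_low: The lower of two fixed dark iron gauge blocks, 40 mm (x) by 60 mm (y), 44 mm high; origin at the centre of its underside on the bench. One of the two stands at the far end of the pad (at gauge_spot) and gives the wanted height; the other is parked aside and does not count. Which is which changes. Pad 20 + plate 14 + shim 10 = 44 mm.
- gauge_high: The higher of two fixed dark iron gauge blocks, 40 mm (x) by 60 mm (y), 56 mm high; origin at the centre of its underside on the bench. One of the two stands at the far end of the pad (at gauge_spot) and gives the wanted height; the other is parked aside and does not count. Which is which changes. Pad 20 + plate 14 + shim 22 = 56 mm.
- shim_thin: The thinnest of three steel shims lying flat on the bench, each 90 mm long (its x axis) and 36 mm wide (its y axis); this one is 10 mm thick (z). Origin at its centre. 0.25 kg.
- shim_mid: The middle one of three steel shims lying flat on the bench, each 90 mm long (its x axis) and 36 mm wide (its y axis); this one is 16 mm thick (z). Origin at its centre. 0.4 kg.
- shim_thick: The thickest of three steel shims lying flat on the bench, each 90 mm long (its x axis) and 36 mm wide (its y axis); this one is 22 mm thick (z). Origin at its centre. 0.56 kg.
- mug: White mug, 80 mm across, 85 mm high, upright on the bench: a bystander. Origin at the centre of its underside.
- hammer: Hammer with a wooden handle, under 300 mm long, lying on the bench: a bystander.
- ring: Rusty steel ring, 110 mm across, 24 mm high, flat on the bench: a bystander. Origin at the centre of its underside.
Mind the look-alikes: they are no part of the job. Leave any blue or pink look-alike of the plate alone.

How it is judged:
By the outcome, as a careful person would: the job done as asked, in the order asked, and still so for the second after the job is handed in, with the robot touching nothing.
It also fails if it takes over 61 s, if anything falls off the work surface, if the arm or the gripper's body presses on something with over 40 N, if the wrist force passes 120 N, or if a joint passes its speed limit or range.

## Robot

A 6-joint arm with a two-finger parallel gripper is mounted at the origin on the work surface. World frame = base frame: x ahead of the robot, y to its left, z up, the work surface at z = 0. Lengths are in m, angles in rad, forces in N, time in s.
With the tool pointing down it reaches from about 0.275 to 0.75 m from the base axis. Payload 10.2 kg.
Tool frame: the origin (TCP) lies at the centre of the arm's flange, where the gripper is bolted on; the fingertips stand 173 mm ahead of it and the grasp point (between the pads) lies 155 mm ahead of it; z points along the fingers, x is the direction in which the jaws open and shut, and the axes are right-handed (so a half turn about z gives the same grasp; the last joint's range is limited). The gripper opens to 85 mm and grips with 20 to 120 N. Pads are 22 mm wide; open, the fingers measure 114 mm over their backs; the gripper's body (76 mm by 85 mm) begins 54 mm behind the grasp point. The pads swing forward as they close: fully open they stand 13 mm farther back than shut.
Start: joints at [1, 0.313, 1.498, -0, 1.331, -0.223], TCP at [0.179, 0.494, 0.405] pointing down, gripper open.
Joint ranges: [-2.94, 2.94], [-0.97, 2.17], [0.19, 2.56], [-1.23, 4.37], [0.02, 3.11], [-2.88, 2.88]. Speed limits (rad/s): [2.39, 2.39, 3.01, 3.14, 3.14, 3.14].

## Interface

Orientations are given as a rotation vector (axis times angle).
In Python, from rig import ctrl gives the robot as it stands. The module is installed in compiled form; this text tells all that it offers.
- The arm moves only by the shell command python3 -m pendant 'ROWS'. ROWS is JSON, a list of rows, each a list of 7 numbers: the turn, a rotation vector about the tool's x, y, z in rad, then the shift along the tool's x, y, z in mm, then the gripper command: -1 is shut, 1 is fully open, values between are in proportion. In form: [[ax, ay, az, dx, dy, dz, grip], ...]. A call has 1 to 10 rows; each row is the pose to reach, as a shift and turn from the pose commanded when the call began, along the tool's axes at that moment; what a row does not reach only later rows make up. A row lasts 1/10 s, in which the tool goes at most 50 mm and 8.59 degrees, less where a joint would pass 70% of its speed; a pose out of reach is approached as far as the arm can. A call with a gripper value outside its range is refused whole. The fingers move at their own pace and stop on an object; the grip force is fixed at half the most. Time passes only in rows, so rows that repeat a pose let the fingers close. It gives the time, the measured TCP pose, the force and the opening at its end, in the units of the state.
- ctrl.get_state(): the state, without advancing time (a new reading comes with each control period).
- ctrl.camera(name): name is "scene" or "top" or "wrist"; returns a dict with "image" (400x640x3 uint8, blue, green, red), "range_z" (400x640 float32, m along the optical axis (not along the pixel's ray), 0 where there is no reading), "intrinsics" (3x3 intrinsics, pixels), "rvec" (rotation vector, rad) and "tvec" (3), from world to camera coordinates, as OpenCV has them; the wrist camera has in their place "tool_from_camera" (4x4, takes a point from camera to tool coordinates, whose origin is the TCP and whose axes are the tool frame's). Camera axes: x right, y down, z forward; pixel columns grow to the right and rows downward; lengths in m; the calibration is good to about 2 mm. The wrist camera is an equidistant fisheye: a pixel r from the principal point sees the ray r / f radians off the axis. A picture is of the moment at which its call begins: read the wrist's pose just before it.
- ctrl.finish_job(): hands the job in, once; it reports no verdict.
The state is a dict: "time_s": time; "joints": joint angles; "qd": joint speeds; "joint_efforts": joint torques, N m; "tcp_pos": TCP position; "eef_rot": TCP orientation; "contact_force": force on the tool from outside, world axes, zero at the start; "wrist_torque": the same for the moment, N m; "opening": finger opening in m.
Only numpy, scipy, OpenCV 4.12 (cv2) and the standard library are available. Lean on these libraries where they do the work, as an engineer would, in place of code of your own. Each camera call takes 0.05 s, during which the arm holds its last target.

## Working session

There is one attempt and no reset: what is moved stays moved. The work goes in short steps, Python scripts to look and compute and a shell command to move; the robot and the scene stay as the last step left them, time stands still between calls to the robot, and variables do not carry over. Pictures are saved under pics/ and viewed, and the job is handed in when it is done.

```bash
mkdir -p pics; ls; cat > h.py <<'E'
import numpy as np, cv2
from scipy.spatial.transform import Rotation as R
from rig import ctrl
def cap(n):
    c=ctrl.camera(n); np.savez(f'{n}.npz',**{k:v for k,v in c.items()}); return c
def load(n): return dict(np.load(f'{n}.npz'))
def pts(c):
    z=c['range_z'];K=c['intrinsics'];v,u=np.mgrid[0:400,0:640]
    P=np.stack([(u-K[0,2])/K[0,0]*z,(v-K[1,2])/K[1,1]*z,z],-1)
    Rm=cv2.Rodrigues(np.array(c['rvec'],float))[0]
    W=(P-np.array(c['tvec']).reshape(3))@Rm
    W[z==0]=np.nan
    return W
E
python3 - <<'E'
from h import *
print(ctrl.get_state())
for n in('scene','top'):
    c=cap(n);cv2.imwrite(f'pics/{n}0.png',c['image'])
    print({k:v for k,v in c.items() if k not in('image','range_z')})
E
```

```text
pics
{'time_s': 0.0, 'joints': array([ 9.99646560e-01,  3.13465227e-01,  1.49841502e+00, -1.66064892e-05,
        1.33098132e+00, -2.23419060e-01]), 'qd': array([ 4.09660059e-05, -7.21389642e-04,  1.26330221e-05,  1.38523668e-04,
       -7.65224796e-04, -1.70303089e-05]), 'joint_efforts': array([ 2.02482486e-03, -4.12233567e+01, -2.59766400e+01,  1.02347417e-04,
        3.73996503e-03, -2.05337614e-06]), 'tcp_pos': array([0.17890763, 0.49354466, 0.40413544]), 'eef_rot': array([ 2.57182913e+00,  1.80338158e+00, -1.83507939e-03]), 'contact_force': array([ 0.0996679 ,  0.2426341 , -0.61463006]), 'wrist_torque': array([ 0.01633609,  0.01483906, -0.00528455]), 'opening': 0.08520244370252436}
{'intrinsics': array([[461.36388066,   0.        , 318.33257793],
       [  0.        , 461.36388066, 195.54322627],
       [  0.        ,   0.        ,   1.        ]]), 'rvec': array([ 1.39013339,  2.43494404, -0.65469122]), 'tvec': array([ 0.18872148, -0.36170117,  1.93518592])}
{'intrinsics': array([[467.55376308,   0.        , 321.98738743],
       [  0.        , 467.55376308, 203.93712344],
       [  0.        ,   0.        ,   1.        ]]), 'rvec': array([ 2.07244489, -2.12301651,  0.25132311]), 'tvec': array([0.05072777, 0.51673069, 1.48467302])}
```

View pics/top0.png

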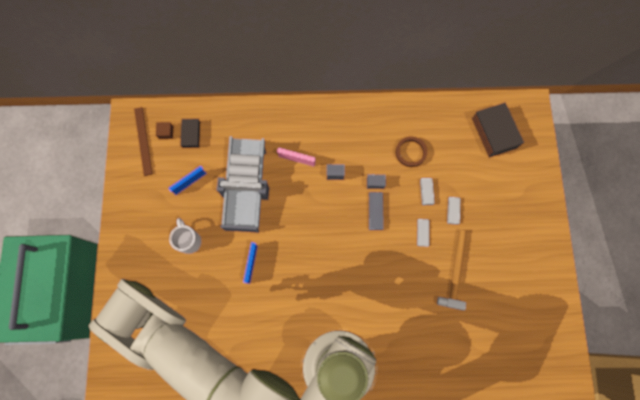

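View pics/scene0.png

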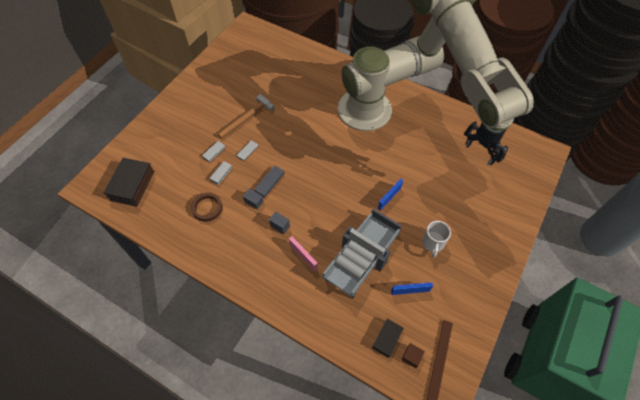

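Top view: chute at about (245,185), with the gate near (243,185). The pad is at (376,212), with one gauge at its far end (376,181) and the other parked at (335,171). Shims are at (427,190), (454,210) and (423,232). I'll measure these next.

```bash
python3 - <<'E'
from h import *
c=load('top');im=c['image'];W=pts(c)
a=cv2.resize(im[120:250,205:285],None,fx=6,fy=6,interpolation=cv2.INTER_CUBIC)
b=cv2.resize(im[150:260,320:475],None,fx=5,fy=5,interpolation=cv2.INTER_CUBIC)
cv2.imwrite('pics/ca.png',cv2.resize(a,None,fx=.76,fy=.76));cv2.imwrite('pics/cb.png',b)
for n,(u,v) in dict(gA=(335,171),gB=(376,181),pad=(376,212),s1=(427,190),s2=(454,210),s3=(423,232),plate=(243,185),bench=(300,230)).items():
    p=np.nanmedian(W[v-2:v+3,u-2:u+3].reshape(-1,3),0);print(n,p.round(4))
# height map
s=W[...,2]
for lo,hi,box in((.1,.13,(205,150,290,215)),):
    x0,y0,x1,y1=box
    for v in range(172,200): print(v,' '.join('%3d'%(1000*s[v,u]) if s[v,u]==s[v,u] else ' - ' for u in range(214,274,2)))
E
```

```text
gA [ 0.6311 -0.0084  0.0556]
gB [ 0.5971 -0.1473  0.0439]
pad [ 0.4955 -0.1435  0.0205]
s1 [ 0.5674 -0.3221  0.0216]
s2 [ 0.4965 -0.4091  0.016 ]
s3 [ 0.4248 -0.3     0.0095]
plate [0.5741 0.2915 0.1127]
bench [ 0.4438  0.1147 -0.0016]
172   0   5  -1   0   0  -1  76  75  77  78  85  89  82  77  86  81  85  84  85  86  84  86  64  77  -2   0   0  -6  -    1
173  -1  -2   1   4  -7   0  71  70  78  76  84  76  79  83  82  77  75  79  82  85  86  76  62  76  -5  -2  -1   0   0   0
174   0   5   1   1  -4  -2  77  64  70  75  77  72  68  76  73  78  80  71  80  82  85  78  59  77   5   2  -5   2  -2  -1
175   2  -3   0   1  -4   1  68  69  84  79  75  76  79  72  77  73  71  67  68  75  70  80  47  72   1  -3   0  -5   0   0
176  -4   0  -3   0  -3  -3  72  83  82  82  85  81  79  82  83  80  83  79  72  79  81  72  46  74  -1   0   0   0   2   5
177  -4   2  94  96  94  -8  72  81  87  80  85  87  80  83  84  79  85  82  81  78  81  82  76  70   1   0   1  -6  -8   2
178   4  -1  90  95  95  91  72  85  87  83  84  85  81  79  81  82  83  84  87  86  81  91  68  65  -4   3   0   2  -1 
[... 1907 characters left out ...]
  42  40  38  42  42  46  -   44  39  41  32  40  62  72  68  69  56   3   2   2
195   1   1  -2   0  24  62  53  42  41  47  46  44  41  41  36  45  38  40  42  45  44  37  64  59  56  61  47  -2   1  -6
196  -2  -2   8  -2   8  60  50  39  39  33  39  39  44  42  40  34  37  45  32  41  40  38  67  45  46  47  45   0   5   3
197   4   3   0   1   4  62  48  36  41  42  45  40  41  39  40  37  39  40  43  38  38  39  64  38  29  35  34   1 -18   1
198   0  -4   0  -1   0  65  49  40  38  41  45  36  42  41  39  36  41  34  36  43  44  38  67  32  15  22  16   0  -1   1
199   0   0   0   3  -5  59  49  37  40  35  40  41  34  37  35  40  35  44  39  35  38  41  64  32   0   6   0   2   3  -1
```

```bash
python3 - <<'E'
from h import *
c=load('scene');im=c['image'];W=pts(c)
a=cv2.resize(im[200:305,310:410],None,fx=5.5,fy=5.5,interpolation=cv2.INTER_CUBIC)
b=cv2.resize(im[130:240,190:310],None,fx=5,fy=5,interpolation=cv2.INTER_CUBIC)
cv2.imwrite('pics/sa.png',a);cv2.imwrite('pics/sb.png',b)
E
```

```text
(no output)
```

View pics/ca.png

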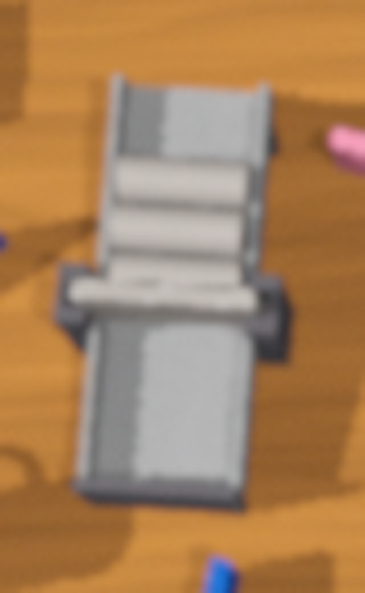

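View pics/cb.png

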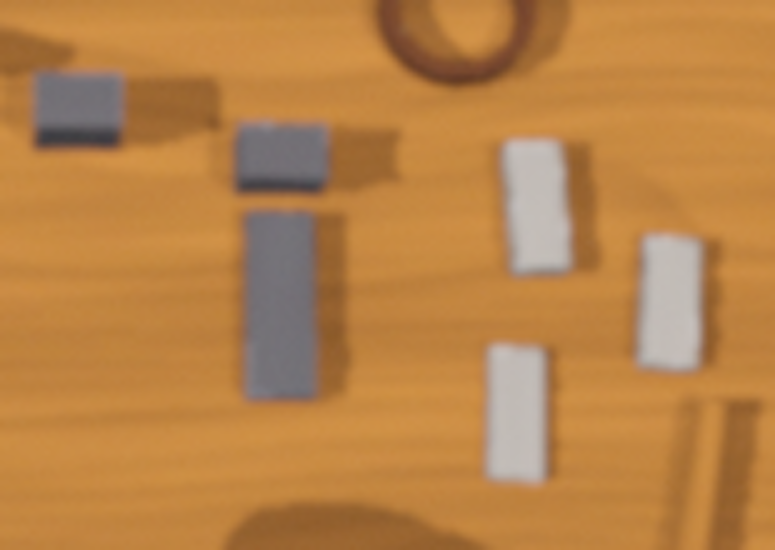

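View pics/sa.png

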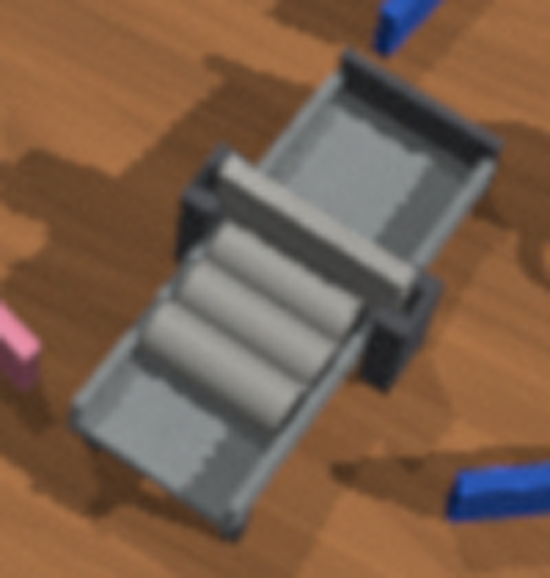

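View pics/sb.png

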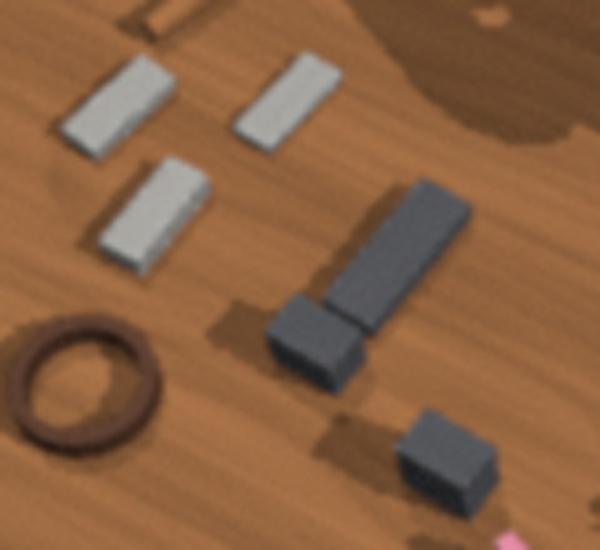

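```bash
cat >> h.py <<'E'
def proj(c,u,v,z):
    K=c['intrinsics'];Rm=cv2.Rodrigues(np.array(c['rvec'],float))[0];t=np.array(c['tvec']).reshape(3)
    d=np.stack([(np.asarray(u,float)-K[0,2])/K[0,0],(np.asarray(v,float)-K[1,2])/K[1,1],np.ones(np.shape(u))],-1)@Rm
    o=-t@Rm; s=(z-o[2])/d[...,2]; return o+d*s[...,None]
def rect(c,mask,z):
    n,l,st,ce=cv2.connectedComponentsWithStats(mask.astype(np.uint8))
    i=1+np.argmax(st[1:,4]); v,u=np.where(l==i)
    P=proj(c,u,v,z)[:,:2]; m=P.mean(0); 
    w,V=np.linalg.eigh(np.cov((P-m).T)); ax=V[:,1]; ax=ax*np.sign(ax[0] if abs(ax[0])>.5 else ax[1])
    L=np.sqrt(12*w[::-1])*1000
    r=cv2.minAreaRect((P*1000).astype(np.float32))
    return m.round(4),np.degrees(np.arctan2(ax[1],ax[0])).round(2),L.round(1),[np.round(x,1) for x in r],len(v)
E
python3 - <<'E'
from h import *
for nm in('top','scene'):
    c=load(nm);im=c['image'].astype(int);W=pts(c)
    sat=im.max(-1)-im.min(-1); br=im.mean(-1)
    X=W[...,0];Y=W[...,1];Z=W[...,2]
    def near(x,y,r): return (abs(X-x)<r)&(abs(Y-y)<r)
    for n,x,y,z in(('thick',.567,-.322,.022),('mid',.4965,-.409,.016),('thin',.4248,-.30,.010)):
        print(nm,n,rect(c,near(x,y,.07)&(sat<40)&(br>150),z))
    print(nm,'pad',rect(c,(abs(X-.4955)<.072)&(abs(Y+.1435)<.045)&(sat<40)&(br<150)&(Z>.008)&(Z<.034),.020))
    print(nm,'gauge',rect(c,near(.597,-.147,.05)&(sat<40)&(br<150)&(Z>.034),.044))
    k=cv2.medianBlur(np.nan_to_num(Z).astype(np.float32),3)
    print(nm,'plate',rect(c,near(.574,.29,.09)&(k>.103),.115))
    print(nm,'platec',rect(c,near(.574,.29,.09)&(k>.1)&(br>150)&(sat<40),.115))
E
```

```text
top thick (array([ 0.5652, -0.3215]), np.float64(0.12), array([90.2, 39.1]), [array([ 564.6, -321.2]), array([91.9, 40.1]), np.float64(0.1)], 295)
top mid (array([ 0.4954, -0.4082]), np.float64(-6.75), array([90.2, 39. ]), [array([ 496.7, -407.8]), array([37.3, 91.1]), np.float64(84.7)], 301)
top thin (array([ 0.4234, -0.2998]), np.float64(-3.78), array([89.5, 36.8]), [array([ 424.4, -300.1]), array([33.9, 89.3]), np.float64(85.9)], 286)
top pad (array([ 0.4979, -0.1419]), np.float64(-2.19), array([125.8,  45.8]), [array([ 499.3, -142.5]), array([ 44.1, 125.8]), np.float64(87.3)], 494)
top gauge (array([ 0.6004, -0.1453]), np.float64(91.86), array([60.5, 39. ]), [array([ 599.1, -145. ]), array([58.5, 38.8]), np.float64(88.6)], 195)
top plate (array([0.5777, 0.3019]), np.float64(85.04), array([129.7,  16.1]), [array([577.6, 301.1]), array([129.6,  16.2]), np.float64(84.7)], 194)
top platec (array([0.5772, 0.3001]), np.float64(84.83), array([129.3,  16.5]), [array([577.5, 300.8]), array([129.6,  16.6]), np.float64(84.4)], 199)
scene thick (array([ 0.5651, -0.3176]), np.float64(0.33), a
[... 295 characters left out ...]
, array([86.7, 33.4]), [array([ 423.4, -293.5]), array([31.8, 86.1]), np.float64(84.4)], 151)
scene pad (array([ 0.5049, -0.1366]), np.float64(-2.15), array([130.8,  50.6]), [array([ 504.6, -136.3]), array([ 50.9, 133.1]), np.float64(87.8)], 398)
scene gauge (array([ 0.6033, -0.1404]), np.float64(86.21), array([65. , 43.9]), [array([ 603.5, -140.6]), array([64.9, 44.1]), np.float64(87.3)], 185)
scene plate (array([0.5796, 0.3074]), np.float64(84.82), array([129. ,  18.7]), [array([579.9, 305.8]), array([130.6,  19.5]), np.float64(85.1)], 209)
scene platec (array([0.5763, 0.3024]), np.float64(85.23), array([123.8,  10.4]), [array([576.6, 305.2]), array([123.5,  10.9]), np.float64(85.5)], 107)
```

```bash
cat >> h.py <<'E'
def down(psi):
    c,s=np.cos(np.radians(psi)),np.sin(np.radians(psi)); return np.array([[c,s,0],[s,-c,0],[0,0,-1.]])
def go(x,y,z,psi,st=None):
    st=st or ctrl.get_state(); Rc=R.from_rotvec(st['eef_rot']).as_matrix()
    best=min((down(psi),down(psi+180)),key=lambda T:R.from_matrix(Rc.T@T).magnitude())
    rv=R.from_matrix(Rc.T@best).as_rotvec(); d=Rc.T@(np.array([x,y,z])-st['tcp_pos'])*1000
    cur=np.degrees(np.arctan2(Rc[1,0],Rc[0,0]))
    print('psi now %.2f'%cur,'t %.2f'%st['time_s'],'q6 %.2f'%st['joints'][5],'rotdeg %.1f'%np.degrees(np.linalg.norm(rv)),'row',rv.round(4).tolist(),d.round(1).tolist())
E
python3 - <<'E'
from h import *
go(.577,.3015,.385,-5)
E
```

```text
psi now 70.07 t 0.10 q6 -0.22 rotdeg 75.1 row [0.0005, 0.0011, 1.3103] [-44.8, 439.7, 19.2]
```

```bash
python3 -m pendant '[[0,0,1.31,-45,440,19,1],[0,0,1.31,-45,440,19,1],[0,0,1.31,-45,440,19,1],[0,0,1.31,-45,440,19,1],[0,0,1.31,-45,440,19,1],[0,0,1.31,-45,440,19,1],[0,0,1.31,-45,440,19,0],[0,0,1.31,-45,440,19,0],[0,0,1.31,-45,440,19,0],[0,0,1.31,-45,440,19,0]]'; python3 - <<'E'
from h import *
st=ctrl.get_state();np.save('wst.npy',np.r_[st['tcp_pos'],st['eef_rot']])
c=cap('wrist');cv2.imwrite('pics/w1.png',c['image'])
print(c['intrinsics'],c['tool_from_camera'],st['opening']);go(.577,.3015,.385,-5)
E
```

```text
time_s: 1.1
tcp_pos: [0.5809, 0.2981, 0.3836]
eef_rot: [3.137, -0.149, -0.002]
contact_force: [-0.7, 0.0, -0.6]
opening: 0.0423
[[309.70691629   0.         318.20919989]
 [  0.         309.70691629 202.07409384]
 [  0.           0.           1.        ]] [[ 9.99998856e-01 -3.98578555e-04 -1.45901202e-03 -1.50218717e-04]
 [ 8.16905753e-04  9.54178619e-01  2.99236522e-01 -7.84740402e-02]
 [ 1.27288882e-03 -2.99237372e-01  9.54177853e-01  3.11478500e-02]
 [ 0.00000000e+00  0.00000000e+00  0.00000000e+00  1.00000000e+00]] 0.04229623514139972
psi now -5.17 t 1.15 q6 0.39 rotdeg 0.2 row [0.0008, 0.0019, -0.0029] [-2.1, -1.6, -0.9]
```

View pics/w1.png

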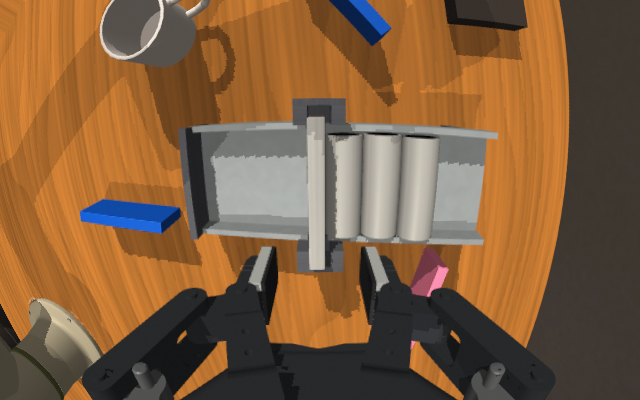

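```bash
cat >> h.py <<'E'
def wcap(name):
    st=ctrl.get_state(); c=cap('wrist'); np.save('wst.npy',np.r_[st['tcp_pos'],st['eef_rot']]); cv2.imwrite(f'pics/{name}.png',c['image']); return c
def wproj(uv,z,c=None):
    c=c or load('wrist'); s=np.load('wst.npy'); K=c['intrinsics'];T=c['tool_from_camera']
    uv=np.atleast_2d(np.array(uv,float)); a=(uv-K[:2,2])/K[0,0]; th=np.linalg.norm(a,axis=1)
    d=np.c_[a/np.maximum(th,1e-9)[:,None]*np.sin(th)[:,None],np.cos(th)]
    Rt=R.from_rotvec(s[3:]).as_matrix(); o=Rt@T[:3,3]+s[:3]; dw=d@(Rt@T[:3,:3]).T
    return o+dw*((z-o[2])/dw[:,2])[:,None]
E
python3 - <<'E'
from h import *
P=wproj([(308,117),(323,117),(325.5,269),(309,270)],.115);print(P.round(4),P.mean(0))
print(np.linalg.norm(P[0]-P[3]),np.linalg.norm(P[0]-P[1]),np.degrees(np.arctan2(*(P[0]-P[3])[:2][::-1])))
print(wproj([(293,100),(345,100),(343,271),(298,271)],.094).round(4))
im=load('wrist')['image'];cv2.imwrite('pics/w1c.png',cv2.resize(im[90:280,280:450],None,fx=3.1,fy=3.1,interpolation=cv2.INTER_CUBIC))
E
```

```text
[[0.5792 0.3697 0.115 ]
 [0.5905 0.3686 0.115 ]
 [0.5809 0.2399 0.115 ]
 [0.5664 0.2402 0.115 ]] [0.57927709 0.30461498 0.115     ]
0.13016498123374173 0.011361893527303702 84.35444148803136
[[0.5676 0.3846 0.094 ]
 [0.6101 0.3806 0.094 ]
 [0.5968 0.2239 0.094 ]
 [0.5538 0.228  0.094 ]]
```

View pics/w1c.png

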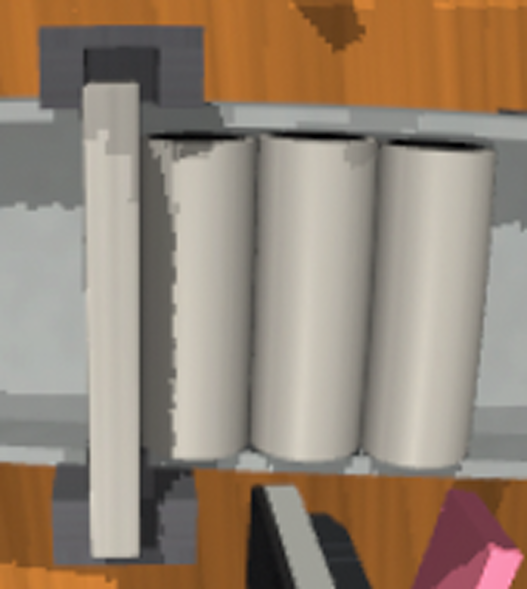

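```bash
python3 - <<'E'
from h import *
go(.579,.304,.264,-5.4)
E
```

```text
psi now -5.17 t 1.15 q6 0.39 rotdeg 0.3 row [0.0008, 0.0019, 0.0041] [-0.1, -4.4, 120.1]
```

```bash
python3 -m pendant '[[0,0,0.004,0,-4,0,0],[0,0,0.004,0,-4,40,0],[0,0,0.004,0,-4,70,0],[0,0,0.004,0,-4,80,0],[0,0,0.004,0,-4,80,0]]'; python3 - <<'E'
from h import *
wcap('w2');go(.579,.304,.264,-5.4)
E
```

```text
time_s: 1.65
tcp_pos: [0.5769, 0.3061, 0.3052]
eef_rot: [3.138, -0.14, -0.003]
contact_force: [0.1, -0.0, 1.0]
opening: 0.0427
psi now -5.14 t 1.70 q6 0.40 rotdeg 0.3 row [-0.0005, -0.0009, 0.0045] [1.9, 1.9, 42.8]
```

View pics/w2.png

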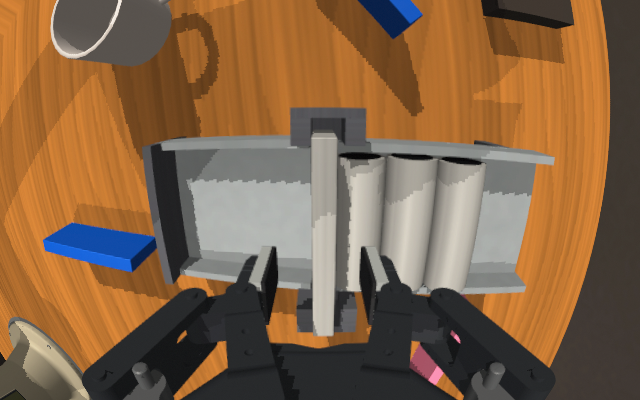

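The plate (312–337 px) sits between the fingers (276 and 362), about 2 mm right of centre. I'll descend with that correction and close.

```bash
python3 -m pendant '[[0,0,0.004,2,2,20,0],[0,0,0.004,2,2,42,0],[0,0,0.004,2,2,42,0],[0,0,0.004,2,2,42,-1],[0,0,0.004,2,2,42,-1],[0,0,0.004,2,2,42,-1],[0,0,0.004,2,2,42,-1],[0,0,0.004,2,2,42,-1],[0,0,0.004,2,2,42,-1]]'
```

```text
time_s: 2.6
tcp_pos: [0.5794, 0.3034, 0.2661]
eef_rot: [-3.137, 0.148, -0.003]
contact_force: [-2.5, -0.4, 5.6]
opening: 0.0129
```

```bash
python3 -m pendant '[[0,0,0,0,0,-5,-1],[0,0,0,0,0,-15,-1],[0,0,0,0,0,-25,-1],[0,0,0,0,0,-38,-1],[0,0,0,0,0,-55,-1],[0,0,0,0,0,-75,-1],[0,0,0,0,0,-95,-1],[0,0,0,0,0,-105,-1],[0,0,0,0,0,-105,-1]]'; python3 - <<'E'
from h import *
wcap('w3')
go(.42,.06,.37,-90)
E
```

```text
time_s: 3.5
tcp_pos: [0.5793, 0.3032, 0.3706]
eef_rot: [-3.137, 0.149, -0.004]
contact_force: [-0.0, 0.2, -8.9]
opening: 0.0126
psi now -5.44 t 3.55 q6 0.40 rotdeg 84.6 row [-0.0002, 0.0001, 1.4758] [-135.5, 257.1, -1.1]
```

View pics/w3.png

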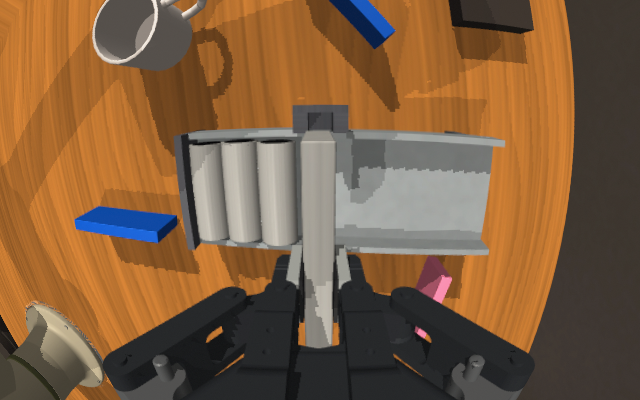

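Tubes lie against the stop, at (208,190), (240,190) and (278,190). Next, carry the plate to free bench and turn it lengthwise along world x.

```bash
python3 -m pendant '[[0,0,0.13,-13,25,0,-1],[0,0,0.28,-25,50,0,-1],[0,0,0.43,-40,80,0,-1],[0,0,0.58,-55,110,0,-1],[0,0,0.73,-70,140,0,-1],[0,0,0.88,-85,165,0,-1],[0,0,1.03,-100,190,0,-1],[0,0,1.18,-115,215,0,-1],[0,0,1.33,-128,240,0,-1],[0,0,1.476,-135,257,0,-1]]'; python3 - <<'E'
from h import *
go(.42,.08,.37,-90)
E
```

```text
time_s: 4.55
tcp_pos: [0.4193, 0.0591, 0.3679]
eef_rot: [2.213, -2.228, -0.003]
contact_force: [-0.2, -0.1, -9.1]
opening: 0.0125
psi now -90.40 t 4.55 q6 1.44 rotdeg 0.4 row [0.0022, 0.0001, -0.0069] [-20.9, -0.6, -2.1]
```

```bash
python3 -m pendant '[[0.002,0,-0.007,-10,0,30,-1],[0.002,0,-0.007,-20,0,70,-1],[0.002,0,-0.007,-20,0,110,-1],[0.002,0,-0.007,-20,0,140,-1],[0.002,0,-0.007,-20,0,150,-1],[0.002,0,-0.007,-20,0,155,-1],[0.002,0,-0.007,-20,0,155,-1]]'; python3 - <<'E'
from h import *
go(.42,.08,.207,-90)
E
```

```text
time_s: 5.25
tcp_pos: [0.4209, 0.08, 0.2142]
eef_rot: [-2.228, 2.213, -0.003]
contact_force: [-0.1, -0.3, -8.0]
opening: 0.013
psi now -89.61 t 5.25 q6 1.48 rotdeg 0.4 row [-0.0027, -0.0, 0.0067] [0.0, 1.0, 7.2]
```

```bash
python3 -m pendant '[[0,0,0,0,0,3,-1],[0,0,0,0,0,5,-1],[0,0,0,0,0,6,-1],[0,0,0,0,0,6,-1]]'; python3 -m pendant '[[0,0,0,0,0,1.5,-1],[0,0,0,0,0,1.5,-1]]'
```

```text
time_s: 5.65
tcp_pos: [0.4207, 0.0801, 0.2079]
eef_rot: [-2.228, 2.213, -0.003]
contact_force: [0.4, -0.5, -9.3]
opening: 0.0126
time_s: 5.85
tcp_pos: [0.4209, 0.0801, 0.2072]
eef_rot: [-2.228, 2.212, -0.003]
contact_force: [-4.7, 0.5, 7.2]
opening: 0.0126
```

```bash
python3 -m pendant '[[0,0,0,0,0,-1,0],[0,0,0,0,0,-1,0],[0,0,0,0,0,-1,0],[0,0,0,0,0,-1,0],[0,0,0,0,0,-20,0],[0,0,0,0,0,-45,0],[0,0,0,0,0,-55,0]]'; python3 -m pendant '[[0,0,0,-30,0,0,-1],[0,0,0,-50,0,0,-1],[0,0,0,-50,0,0,-1],[0,0,0,-50,0,0,-1],[0,0,0,-50,0,0,-1],[0,0,0,-50,0,10,-1],[0,0,0,-50,0,30,-1],[0,0,0,-50,0,48,-1],[0,0,0,-50,0,48,-1]]';  python3 - <<'E'
from h import *
wcap('w4')
E
```

```text
time_s: 6.55
tcp_pos: [0.4209, 0.0801, 0.2628]
eef_rot: [-2.227, 2.212, -0.006]
contact_force: [-1.0, 0.0, -0.2]
opening: 0.0426
time_s: 7.45
tcp_pos: [0.4197, 0.1296, 0.2111]
eef_rot: [2.227, -2.213, -0.003]
contact_force: [0.0, -0.2, 0.5]
opening: -0.0004
```

View pics/w4.png

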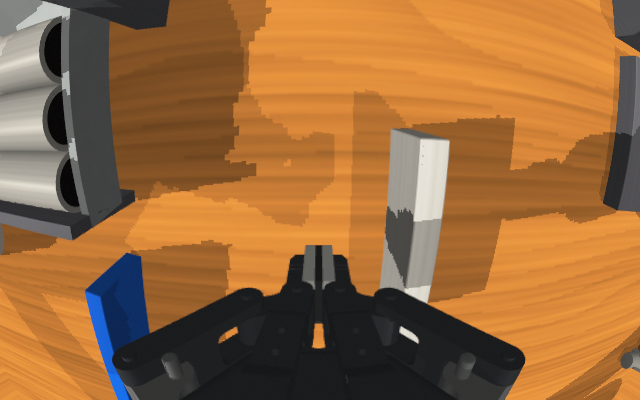

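The plate stands on edge at (415,210), with the closed fingers at (318,265) to its left. Push towards it.

```bash
python3 -m pendant '[[0,0,0,15,0,0,-1],[0,0,0,23,0,0,-1],[0,0,0,28,0,0,-1],[0,0,0,33,0,0,-1],[0,0,0,38,0,0,-1],[0,0,0,43,0,0,-1],[0,0,0,48,0,0,-1],[0,0,0,52,0,0,-1],[0,0,0,52,0,0,-1]]';  python3 - <<'E'
from h import *
wcap('w5')
E
```

```text
time_s: 8.4
tcp_pos: [0.4207, 0.0777, 0.2132]
eef_rot: [-2.227, 2.214, -0.002]
contact_force: [0.2, 0.6, 0.3]
opening: 0.0
```

View pics/w5.png

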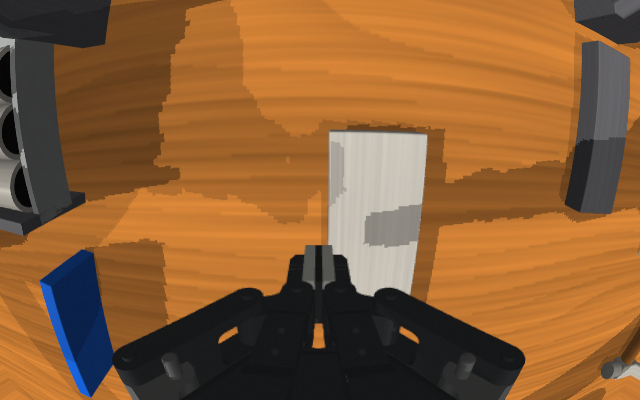

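```bash
python3 - <<'E'
from h import *
P=wproj([(330,130),(427,134)],.014);print(P.round(4))
E
python3 -m pendant '[[0,0,0,0,0,-40,1],[0,0,0,10,0,-90,1],[0,0,0,30,0,-130,1],[0,0,0,35,0,-150,1],[0,0,0,35,0,-150,1],[0,0,0,35,0,-150,1]]';  python3 - <<'E'
from h import *
wcap('w6')
E
```

```text
[[0.4855 0.0737 0.014 ]
 [0.4852 0.0188 0.014 ]]
time_s: 9.05
tcp_pos: [0.4204, 0.0433, 0.3625]
eef_rot: [-2.228, 2.213, -0.001]
contact_force: [-0.3, -0.7, -0.5]
opening: 0.085
```

View pics/w6.png

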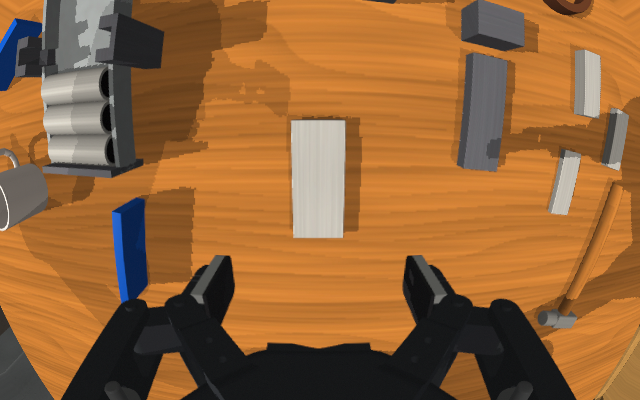

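```bash
python3 - <<'E'
from h import *
P=wproj([(291.5,121),(344,121),(343,237.5),(293,237)],.014);print(P.round(4),P.mean(0),P[0]-P[3],P[1]-P[2])
Q=wproj([(470,53),(508,57),(498,171),(457,165)],.020);print('pad',Q.round(4),Q.mean(0))
im=load('wrist')['image'];cv2.imwrite('pics/w6c.png',cv2.resize(im[0:220,440:640],None,fx=2.7,fy=2.7,interpolation=cv2.INTER_CUBIC))
cv2.imwrite('pics/w6d.png',cv2.resize(im[100:250,250:390],None,fx=3.5,fy=3.5,interpolation=cv2.INTER_CUBIC))
E
```

```text
[[0.4836 0.073  0.014 ]
 [0.4839 0.0196 0.014 ]
 [0.3559 0.0173 0.014 ]
 [0.3562 0.0734 0.014 ]] [0.41989691 0.0458127  0.014     ] [ 0.12744891 -0.00035727  0.        ] [0.1280164  0.00235398 0.        ]
pad [[ 0.5668 -0.1155  0.02  ]
 [ 0.5709 -0.1663  0.02  ]
 [ 0.4381 -0.1619  0.02  ]
 [ 0.4426 -0.106   0.02  ]] [ 0.50461434 -0.13741242  0.02      ]
```

View pics/w6c.png

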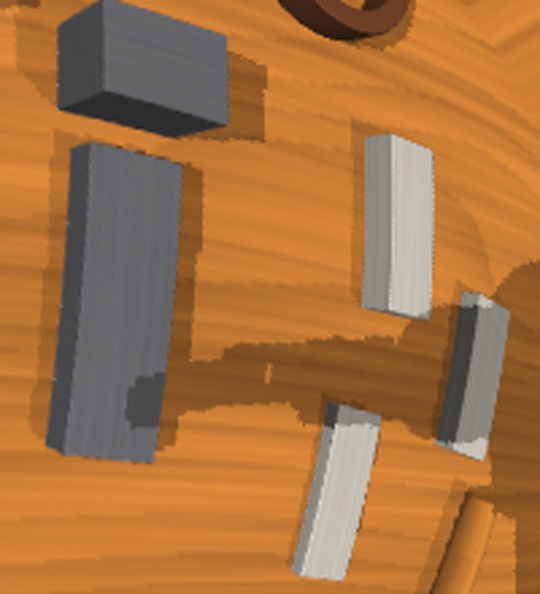

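View pics/w6d.png

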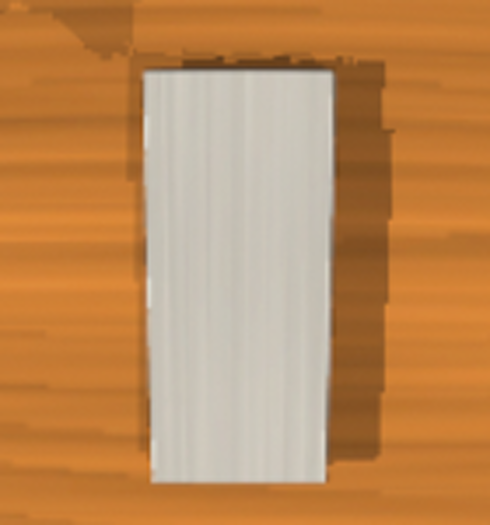

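```bash
python3 - <<'E'
from h import *
go(.420,.046,.172,-89.6)
E
```

```text
psi now -89.59 t 9.10 q6 1.39 rotdeg 0.0 row [0.0002, 0.0005, 0.0001] [-2.5, 0.3, 190.0]
```

```bash
python3 -m pendant '[[0,0,0,-2.5,0,40,1],[0,0,0,-2.5,0,80,1],[0,0,0,-2.5,0,120,1],[0,0,0,-2.5,0,150,1],[0,0,0,-2.5,0,170,1],[0,0,0,-2.5,0,182,1],[0,0,0,-2.5,0,190,1],[0,0,0,-2.5,0,190,1]]';python3 - <<'E'
from h import *
wcap('w7');go(.420,.046,.172,-89.6)
E
```

```text
time_s: 9.9
tcp_pos: [0.4204, 0.0459, 0.1719]
eef_rot: [2.229, -2.213, -0.002]
contact_force: [0.1, 0.9, -0.1]
opening: 0.0853
psi now -89.59 t 9.95 q6 1.39 rotdeg 0.0 row [-0.0004, 0.0003, 0.0001] [-0.2, 0.7, 0.7]
```

View pics/w7.png

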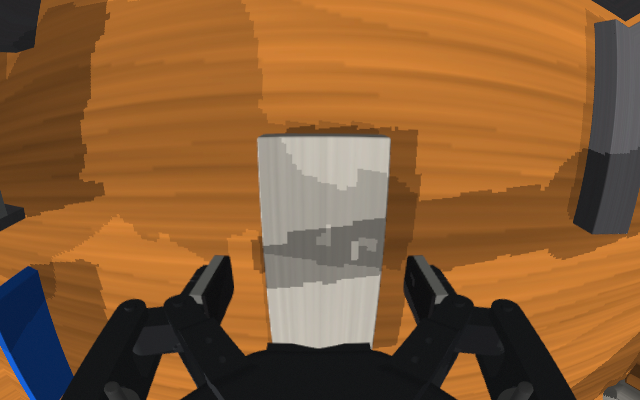

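```bash
python3 -m pendant '[[0,0,0,0,0,0,-1],[0,0,0,0,0,0,-1],[0,0,0,0,0,0,-1],[0,0,0,0,0,0,-1],[0,0,0,0,0,0,-1],[0,0,0,0,0,0,-1]]'; python3 -m pendant '[[0,0,0,0,0,-5,-1],[0,0,0,0,0,-20,-1],[0,0,0,0,0,-50,-1],[0,0,0,0,0,-90,-1],[0,0,0,0,0,-110,-1],[0,0,0,0,0,-110,-1]]';python3 - <<'E'
from h import *
wcap('w8');go(.502,-.142,.28,-92)
E
```

```text
time_s: 10.55
tcp_pos: [0.4213, 0.0453, 0.1744]
eef_rot: [-2.228, 2.212, -0.005]
contact_force: [-3.1, -3.3, 11.0]
opening: 0.054
time_s: 11.15
tcp_pos: [0.4208, 0.0457, 0.2851]
eef_rot: [-2.226, 2.211, -0.008]
contact_force: [0.4, 0.5, -9.6]
opening: 0.0545
psi now -89.61 t 11.20 q6 1.39 rotdeg 2.4 row [-0.0028, -0.0, 0.0417] [188.2, -80.3, 3.5]
```

View pics/w8.png

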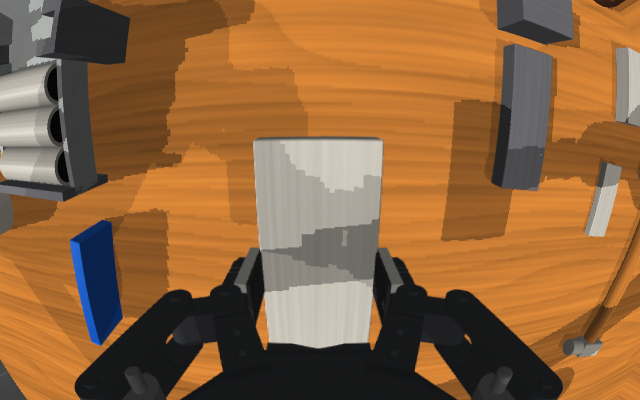

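```bash
python3 - <<'E'
from h import *
go(.345,-.142,.285,-92)
E
python3 -m pendant '[[0,0,0.04,45,20,0,-1],[0,0,0.04,90,40,0,-1],[0,0,0.04,135,60,0,-1],[0,0,0.04,170,72,0,-1],[0,0,0.04,188,76,0,-1],[0,0,0.04,188,76,0,-1],[0,0,0.04,188,76,0,-1]]';python3 - <<'E'
from h import *
wcap('w9');go(.345,-.142,.28,-92)
im=load('wrist')['image'];cv2.imwrite('pics/w9c.png',cv2.resize(im[0:200,220:420],None,fx=3,fy=3,interpolation=cv2.INTER_CUBIC))
E
```

```text
psi now -89.61 t 11.20 q6 1.39 rotdeg 2.4 row [-0.0028, -0.0, 0.0417] [187.2, 76.7, -1.9]
time_s: 11.9
tcp_pos: [0.3456, -0.1427, 0.2816]
eef_rot: [-2.182, 2.258, 0.004]
contact_force: [-0.1, 0.4, -8.4]
opening: 0.0539
psi now -91.90 t 11.95 q6 0.90 rotdeg 0.2 row [0.0003, 0.0022, 0.0017] [-0.3, 0.8, 1.9]
```

View pics/w9.png

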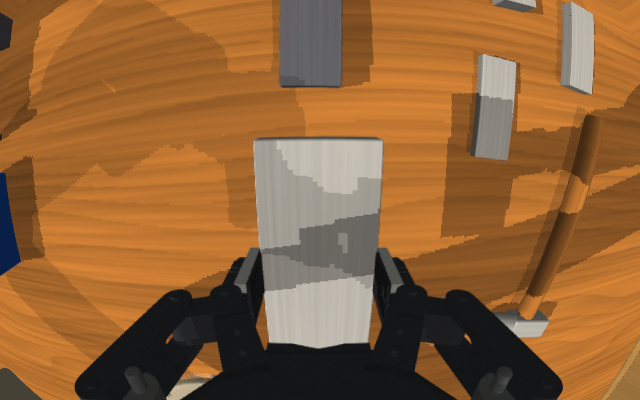

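View pics/w9c.png

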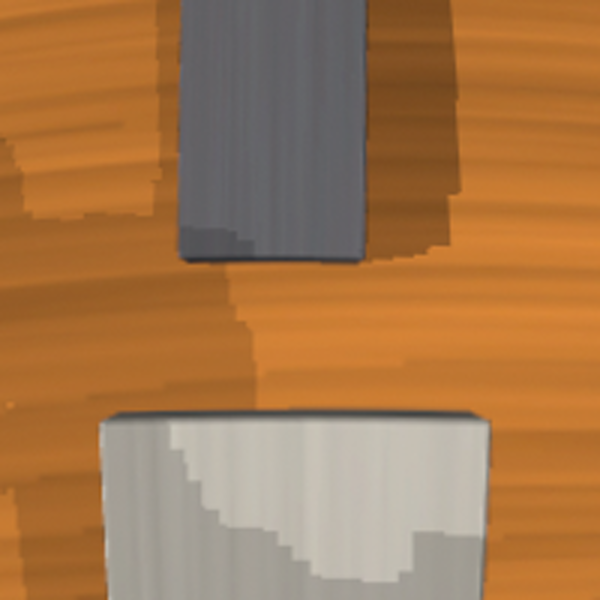

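```bash
python3 - <<'E'
from h import *
P=wproj([(280,85.5),(341.3,86),(280.3,0),(342.3,0)],.020);print(P.round(4))
s=np.load('wst.npy');Rt=R.from_rotvec(s[3:]).as_matrix()
Q=wproj([(253.7,140),(382.7,140),(268,343),(370,343)],.1216);print(((Q-s[:3])@Rt).round(4), Q.round(4))
c=load('wrist')
E
```

```text
[[ 0.4397 -0.1153  0.02  ]
 [ 0.4375 -0.1601  0.02  ]
 [ 0.507  -0.1176  0.02  ]
 [ 0.5049 -0.1634  0.02  ]]
[[-0.0292 -0.0634  0.1601]
 [ 0.0252 -0.0633  0.1599]
 [-0.0303  0.0471  0.1601]
 [ 0.027   0.0471  0.16  ]] [[ 0.4098 -0.1153  0.1216]
 [ 0.4079 -0.1697  0.1216]
 [ 0.2994 -0.1104  0.1216]
 [ 0.2975 -0.1677  0.1216]]
```

```bash
python3 - <<'E'
from h import *
c=load('wrist');print(c['intrinsics'],c['tool_from_camera'])
s=np.load('wst.npy');print(s,ctrl.get_state()['tcp_pos'],R.from_rotvec(s[3:]).as_matrix().round(4))
E
```

```text
[[309.70691629   0.         318.20919989]
 [  0.         309.70691629 202.07409384]
 [  0.           0.           1.        ]] [[ 9.99999591e-01 -6.71309184e-04 -6.05919086e-04 -1.90899421e-03]
 [ 8.22446114e-04  9.53713649e-01  3.00715146e-01 -7.65343154e-02]
 [ 3.76000463e-04 -3.00715522e-01  9.53713811e-01  3.11552853e-02]
 [ 0.00000000e+00  0.00000000e+00  0.00000000e+00  1.00000000e+00]]
[ 0.34555859 -0.14271722  0.28162309 -2.18202679  2.25832175  0.00361973] [ 0.34574479 -0.14234638  0.28187835] [[-3.440e-02 -9.994e-01 -6.000e-04]
 [-9.994e-01  3.440e-02  2.600e-03]
 [-2.600e-03  7.000e-04 -1.000e+00]]
```

Each camera call returns slightly different extrinsics, so I'll average the calibration over several.

```bash
python3 - <<'E'
from h import *
Ts=[ctrl.camera('wrist')['tool_from_camera'] for _ in range(12)]
tv=np.array([T[:3,3] for T in Ts]);print((tv*1000).round(1).tolist())
rv=np.array([R.from_matrix(T[:3,:3]).as_rotvec() for T in Ts]);print(rv.std(0))
T=np.eye(4);T[:3,3]=tv.mean(0);T[:3,:3]=R.from_rotvec(rv.mean(0)).as_matrix();np.save('Tavg.npy',T);print(T)
E
cat >> h.py <<'E'
_wp=wproj
def wproj(uv,z,c=None):
    c=load('wrist');c['tool_from_camera']=np.load('Tavg.npy');return _wp(uv,z,c)
E
python3 - <<'E'
from h import *
P=wproj([(280,85.5),(341.3,86),(280.3,0),(342.3,0)],.020);print(P.round(4))
s=np.load('wst.npy');Rt=R.from_rotvec(s[3:]).as_matrix()
Q=wproj([(253.7,140),(382.7,140),(268,343),(370,343)],.1216);print(((Q-s[:3])@Rt).round(4))
E
```

```text
[[-1.9, -76.5, 31.2], [-1.9, -76.5, 31.2], [-1.9, -76.5, 31.2], [-1.9, -76.5, 31.2], [-1.9, -76.5, 31.2], [-1.9, -76.5, 31.2], [-1.9, -76.5, 31.2], [-1.9, -76.5, 31.2], [-1.9, -76.5, 31.2], [-1.9, -76.5, 31.2], [-1.9, -76.5, 31.2], [-1.9, -76.5, 31.2]]
[5.97205713e-07 8.83544266e-07 4.99417163e-07]
[[ 9.99999592e-01 -6.69598744e-04 -6.06076565e-04 -1.90972941e-03]
 [ 8.20862517e-04  9.53713397e-01  3.00715949e-01 -7.65372228e-02]
 [ 3.76664318e-04 -3.00716324e-01  9.53713558e-01  3.11515853e-02]
 [ 0.00000000e+00  0.00000000e+00  0.00000000e+00  1.00000000e+00]]
[[ 0.4397 -0.1153  0.02  ]
 [ 0.4375 -0.1601  0.02  ]
 [ 0.507  -0.1176  0.02  ]
 [ 0.5049 -0.1634  0.02  ]]
[[-0.0292 -0.0634  0.1601]
 [ 0.0252 -0.0633  0.1599]
 [-0.0303  0.0471  0.1601]
 [ 0.027   0.0471  0.16  ]]
```

```bash
python3 - <<'E'
from h import *
go(.5045,-.1421,.222,-92.3)
E
```

```text
psi now -91.90 t 12.55 q6 0.90 rotdeg 0.4 row [-0.0021, -0.0, 0.007] [-6.0, -158.2, 61.4]
```

```bash
python3 -m pendant '[[-0.002,0,0.007,-2,-40,0,-1],[-0.002,0,0.007,-4,-80,0,-1],[-0.002,0,0.007,-6,-120,5,-1],[-0.002,0,0.007,-6,-145,20,-1],[-0.002,0,0.007,-6,-155,40,-1],[-0.002,0,0.007,-6,-158,55,-1],[-0.002,0,0.007,-6,-158,61,-1],[-0.002,0,0.007,-6,-158,61,-1],[-0.002,0,0.007,-6,-158,61,-1]]';python3 - <<'E'
from h import *
c=wcap('w10');go(.5045,-.1421,.195,-92.3);print(c['tool_from_camera'][:3,3])
im=c['image'];cv2.imwrite('pics/w10c.png',cv2.resize(im[80:280,220:420],None,fx=3,fy=3,interpolation=cv2.INTER_CUBIC))
E
```

```text
time_s: 13.45
tcp_pos: [0.504, -0.1424, 0.2231]
eef_rot: [-2.176, 2.266, -0.001]
contact_force: [0.4, -0.9, -8.9]
opening: 0.0539
psi now -92.33 t 13.50 q6 1.11 rotdeg 0.1 row [-0.0013, -0.0006, -0.0004] [-0.3, -0.3, 28.3]
[-0.00190975 -0.07652191  0.03114974]
```

View pics/w10.png

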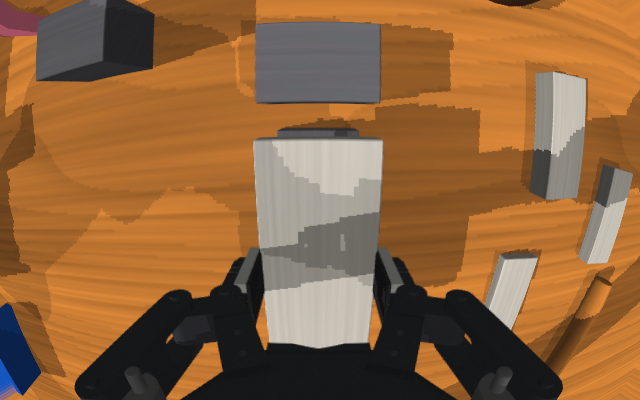

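View pics/w10c.png

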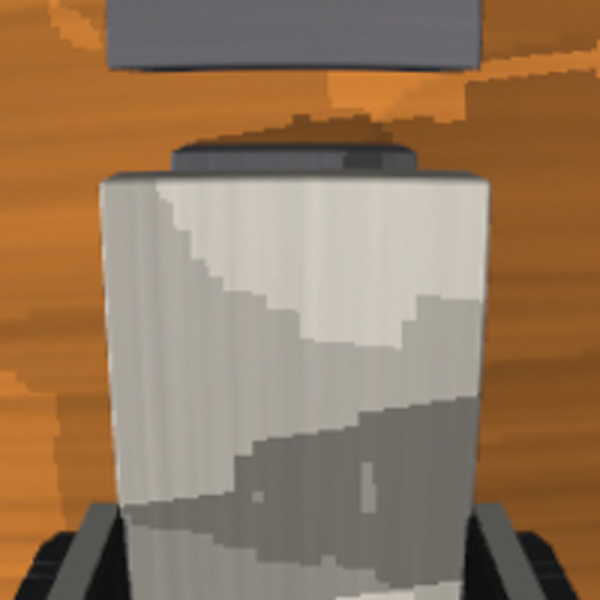

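```bash
python3 - <<'E'
from h import *
A=wproj([(279,129.3),(357,129.3)],.020);B=wproj([(256,101.8),(380,102.3)],.044);C=wproj([(254,140.3),(382,140.3)],.063)
for n,X in dict(pad=A,gauge=B,plate=C).items():print(n,X.round(4),np.degrees(np.arctan2((X[0]-X[1])[0],(X[0]-X[1])[1])))
E
```

```text
pad [[ 0.5697 -0.1214  0.02  ]
 [ 0.5679 -0.1646  0.02  ]] 2.3792124091762648
gauge [[ 0.5853 -0.1142  0.044 ]
 [ 0.5826 -0.1731  0.044 ]] 2.616948256413031
plate [[ 0.5685 -0.116   0.063 ]
 [ 0.5662 -0.1699  0.063 ]] 2.3782766997066
```

Lateral centring and yaw agree, and the plate needs about 1 mm more in +x. Lower it.

```bash
python3 -m pendant '[[0,0,0,0,-1.2,8,-1],[0,0,0,0,-1.2,16,-1],[0,0,0,0,-1.2,21,-1],[0,0,0,0,-1.2,24,-1],[0,0,0,0,-1.2,26,-1],[0,0,0,0,-1.2,26,-1]]'
```

```text
time_s: 14.1
tcp_pos: [0.5055, -0.1422, 0.1961]
eef_rot: [2.176, -2.266, -0.001]
contact_force: [-0.3, -0.3, -9.2]
opening: 0.054
```

```bash
python3 -m pendant '[[0,0,0,0,0,1,-1],[0,0,0,0,0,1.5,-1],[0,0,0,0,0,1.5,-1]]';  python3 -m pendant '[[0,0,0,0,0,1,-1],[0,0,0,0,0,1,-1]]'
```

```text
time_s: 14.4
tcp_pos: [0.5055, -0.1422, 0.1949]
eef_rot: [-2.176, 2.266, -0.0]
contact_force: [0.1, -0.4, -9.1]
opening: 0.0535
time_s: 14.6
tcp_pos: [0.5055, -0.1423, 0.1945]
eef_rot: [-2.176, 2.266, -0.001]
contact_force: [-3.9, 2.3, 0.7]
opening: 0.0537
```

```bash
python3 -m pendant '[[0,0,0,0,0,0.3,-1],[0,0,0,0,0,0,1],[0,0,0,0,0,0,1],[0,0,0,0,0,0,1],[0,0,0,0,0,-30,1],[0,0,0,0,0,-80,1],[0,0,0,0,10,-130,1],[0,0,0,0,20,-160,1],[0,0,0,0,20,-160,1]]';python3 - <<'E'
from h import *
c=wcap('w11')
im=c['image'];cv2.imwrite('pics/w11c.png',cv2.resize(im[60:260,220:420],None,fx=3,fy=3,interpolation=cv2.INTER_CUBIC))
E
```

```text
time_s: 15.5
tcp_pos: [0.4853, -0.1415, 0.3583]
eef_rot: [-2.175, 2.264, -0.013]
contact_force: [1.0, -0.7, -1.6]
opening: 0.0854
```

View pics/w11.png

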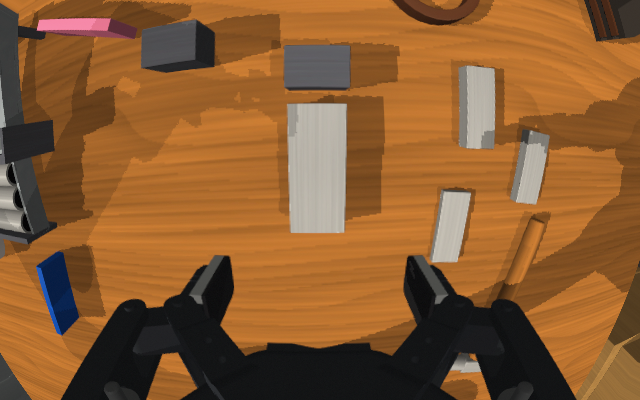

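View pics/w11c.png

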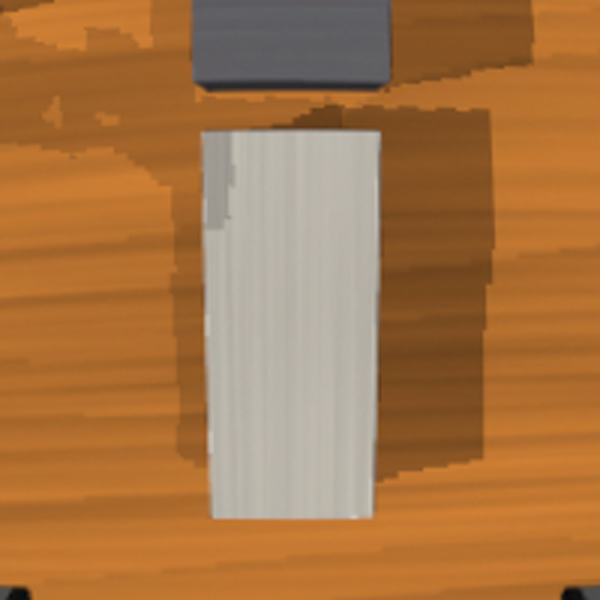

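```bash
python3 - <<'E'
from h import *
P=wproj([(287.3,103.7),(346.7,103.7),(344.7,232.7),(290.7,232.7)],.034);print(P.round(4),P.mean(0).round(4))
f=(P[0]+P[1])/2;n=(P[2]+P[3])/2;d=f-n;print('ang',np.degrees(np.arctan2(d[1],d[0])),np.linalg.norm(d))
B=wproj([(284.3,87.3),(350,87.3)],.044);print('g',B.round(4),B.mean(0))
S=wproj([(443,190),(471,192),(458,262.5),(432,261.5)],.010);print('shim',S.round(4),S.mean(0).round(4))
im=load('wrist')['image'];cv2.imwrite('pics/w11s.png',cv2.resize(im[175:275,410:510],None,fx=6,fy=6,interpolation=cv2.INTER_CUBIC))
go(.424,-.299,.26,-94)
E
```

```text
[[ 0.5693 -0.1152  0.034 ]
 [ 0.567  -0.1708  0.034 ]
 [ 0.4378 -0.1661  0.034 ]
 [ 0.4402 -0.1105  0.034 ]] [ 0.5036 -0.1407  0.034 ]
ang -2.084888594030538 0.12923886577937427
g [[ 0.5844 -0.1142  0.044 ]
 [ 0.5819 -0.1733  0.044 ]] [ 0.58312457 -0.14375914  0.044     ]
shim [[ 0.4728 -0.2806  0.01  ]
 [ 0.4693 -0.3175  0.01  ]
 [ 0.3781 -0.3117  0.01  ]
 [ 0.3832 -0.2752  0.01  ]] [ 0.4258 -0.2962  0.01  ]
psi now -92.32 t 15.55 q6 1.10 rotdeg 1.7 row [-0.0041, -0.0019, 0.0294] [159.7, 55.3, 95.8]
```

View pics/w11s.png

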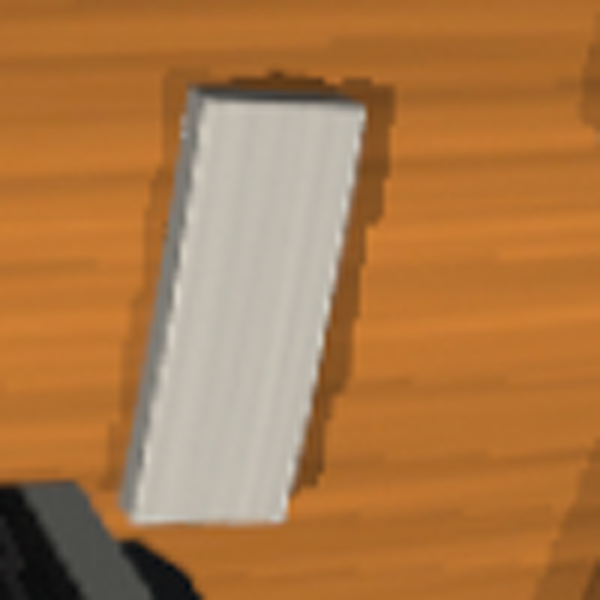

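```bash
python3 -m pendant '[[0,0,0.02,45,15,0,0.5],[0,0,0.02,90,30,0,0.5],[0,0,0.02,130,45,10,0.5],[0,0,0.02,150,54,40,0.5],[0,0,0.02,157,54,60,0.5],[0,0,0.02,157,54,60,0.5],[0,0,0.02,157,54,60,0.5]]';python3 - <<'E'
from h import *
c=wcap('w12');print(c['tool_from_camera'][:3,3])
im=c['image'];cv2.imwrite('pics/w12c.png',cv2.resize(im[110:260,240:400],None,fx=3.7,fy=3.7,interpolation=cv2.INTER_CUBIC))
E
```

```text
time_s: 16.25
tcp_pos: [0.4255, -0.296, 0.2934]
eef_rot: [-2.154, 2.287, 0.002]
contact_force: [-0.1, -0.4, 1.1]
opening: 0.0642
[-0.00190796 -0.07648526  0.03115264]
```

View pics/w12.png

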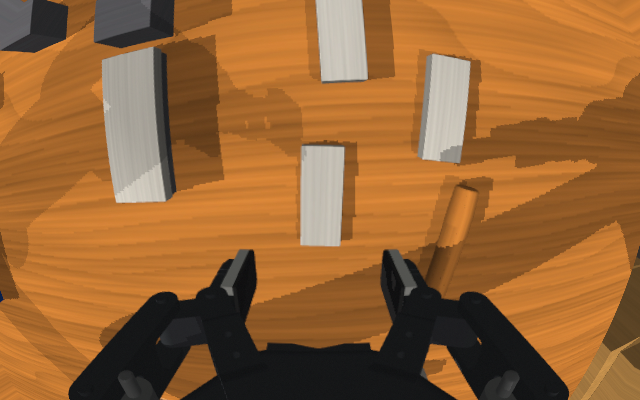

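View pics/w12c.png

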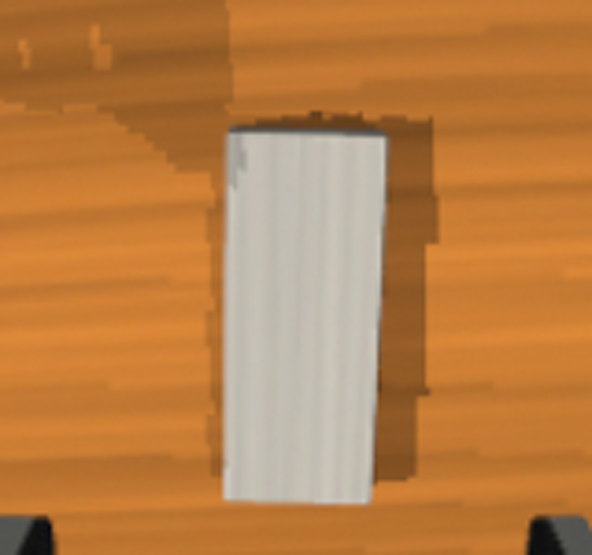

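```bash
python3 - <<'E'
from h import *
P=wproj([(301.9,145.4),(344.3,146.5),(340.3,245.9),(300.5,244.9)],.010);print(P.round(4),P.mean(0).round(4))
f=(P[0]+P[1])/2;n=(P[2]+P[3])/2;d=f-n;print('ang',np.degrees(np.arctan2(d[1],d[0])),np.linalg.norm(d),np.linalg.norm(P[0]-P[1]))
m=P.mean(0); go(m[0],m[1],.175,np.degrees(np.arctan2(d[1],d[0]))-90)
E
```

```text
[[ 0.4716 -0.283   0.01  ]
 [ 0.4686 -0.3176  0.01  ]
 [ 0.3797 -0.3107  0.01  ]
 [ 0.3829 -0.275   0.01  ]] [ 0.4257 -0.2966  0.01  ]
ang -4.794053599335151 0.08910424462081444 0.03468428985425333
psi now -93.41 t 16.30 q6 0.80 rotdeg 1.4 row [-0.0004, -0.0001, 0.0241] [0.8, -0.1, 119.2]
```

```bash
python3 -m pendant '[[0,0,0.024,2.5,0,40,0.5],[0,0,0.024,2.5,0,80,0.5],[0,0,0.024,2.5,0,105,0.5],[0,0,0.024,2.5,0,117,0.5],[0,0,0.024,2.5,0,117,0.5],[0,0,0.024,2.5,0,117,-1],[0,0,0.024,2.5,0,117,-1],[0,0,0.024,2.5,0,117,-1],[0,0,0.024,2.5,0,117,-1],[0,0,0.024,2.5,0,117,-1]]'; python3 -m pendant '[[0,0,0,0,0,0,-1],[0,0,0,0,0,0,-1]]'
```

```text
time_s: 17.3
tcp_pos: [0.4255, -0.2988, 0.1788]
eef_rot: [-2.126, 2.313, -0.005]
contact_force: [-0.7, 3.4, 8.5]
opening: 0.0337
time_s: 17.5
tcp_pos: [0.4255, -0.2988, 0.1788]
eef_rot: [-2.126, 2.313, -0.004]
contact_force: [-1.5, 2.4, 8.8]
opening: 0.0336
```

```bash
python3 -m pendant '[[0,0,0,0,0,-5,-1],[0,0,0,0,0,-20,-1],[0,0,0,0,0,-50,-1],[0,0,0,0,0,-80,-1],[0,0,0,0,0,-90,-1],[0,0,0,0,0,-90,-1]]';python3 - <<'E'
from h import *
go(.5035,-.1422,.265,-92.2)
E
```

```text
time_s: 18.1
tcp_pos: [0.4251, -0.2987, 0.268]
eef_rot: [2.126, -2.313, 0.004]
contact_force: [-0.0, -0.3, -3.1]
opening: 0.0334
psi now -94.82 t 18.10 q6 0.82 rotdeg 2.6 row [-0.002, -0.0019, -0.0458] [-162.5, -64.9, 2.8]
```

```bash
python3 -m pendant '[[-0.002,0,-0.046,-35,-15,0,-1],[-0.002,0,-0.046,-75,-30,0,-1],[-0.002,0,-0.046,-115,-46,0,-1],[-0.002,0,-0.046,-145,-58,0,-1],[-0.002,0,-0.046,-160,-64,5,-1],[-0.002,0,-0.046,-162.5,-65,20,-1],[-0.002,0,-0.046,-162.5,-65,33,-1],[-0.002,0,-0.046,-162.5,-65,33,-1],[-0.002,0,-0.046,-162.5,-65,33,-1]]';python3 - <<'E'
from h import *
c=wcap('w13');print(c['tool_from_camera'][:3,3]);go(.5035,-.1422,.215,-92.2)
im=c['image'];cv2.imwrite('pics/w13c.png',cv2.resize(im[70:270,220:420],None,fx=3,fy=3,interpolation=cv2.INTER_CUBIC))
E
```

```text
time_s: 19.0
tcp_pos: [0.5033, -0.1426, 0.2333]
eef_rot: [2.177, -2.263, -0.004]
contact_force: [-0.0, -0.2, -2.2]
opening: 0.033
[-0.00190948 -0.07652644  0.0311518 ]
psi now -92.23 t 19.05 q6 1.11 rotdeg 0.1 row [0.002, 0.0001, -0.0006] [-0.5, -0.1, 18.9]
```

View pics/w13c.png

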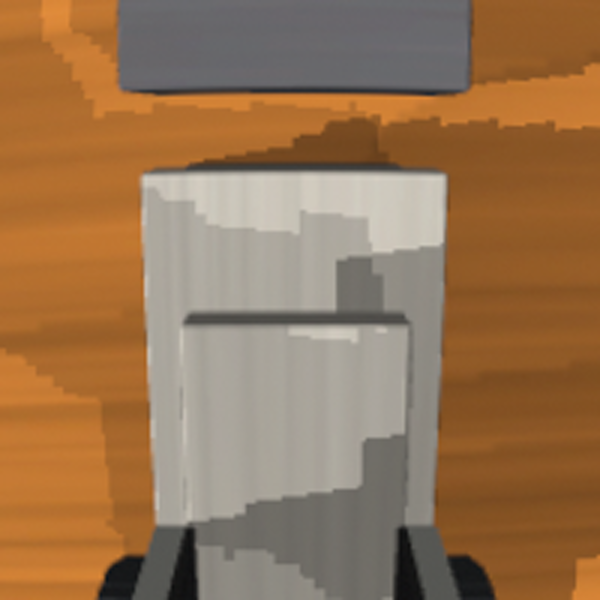

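View pics/w13.png

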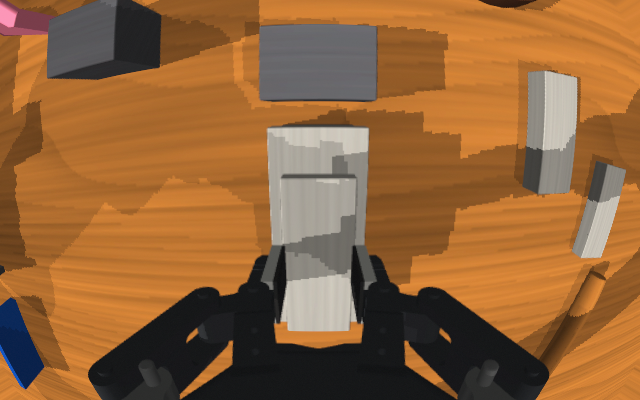

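```bash
python3 - <<'E'
from h import *
A=wproj([(267.3,127.8),(369,127.8)],.034);B=wproj([(281,177.7),(356,177.7),(288,331),(350.5,331)],.0645)
print(A.round(4),B.round(4));d=(B[0]+B[1]-B[2]-B[3])/2;print(np.linalg.norm(d),np.degrees(np.arctan2(d[1],d[0])))
print('plate far',A.mean(0),'want shim far',A.mean(0)[0]-.02*.999,'got',B[:2].mean(0), 'ctr',B.mean(0))
E
```

```text
[[ 0.5697 -0.1154  0.034 ]
 [ 0.5675 -0.1706  0.034 ]] [[ 0.5483 -0.1252  0.0645]
 [ 0.547  -0.1595  0.0645]
 [ 0.4585 -0.1212  0.0645]
 [ 0.457  -0.1573  0.0645]]
0.0899656064587802 -1.9786241078737843
plate far [ 0.56856526 -0.14300112  0.034     ] want shim far 0.5485852636094887 got [ 0.54766887 -0.14237027  0.0645    ] ctr [ 0.50271289 -0.14081716  0.0645    ]
```

```bash
python3 -m pendant '[[0.002,0,0,0,-1,8,-1],[0.002,0,0,0,-1,14,-1],[0.002,0,0,0,-1,17,-1],[0.002,0,0,0,-1,18,-1],[0.002,0,0,0,-1,18,-1]]'; python3 -m pendant '[[0,0,0,0,0,1,-1],[0,0,0,0,0,1.5,-1],[0,0,0,0,0,1.5,-1]]'
```

```text
time_s: 19.55
tcp_pos: [0.5045, -0.1422, 0.2158]
eef_rot: [-2.179, 2.263, 0.0]
contact_force: [1.0, -0.4, -2.5]
opening: 0.0333
time_s: 19.85
tcp_pos: [0.5045, -0.1422, 0.2144]
eef_rot: [-2.179, 2.263, -0.0]
contact_force: [0.2, 0.3, -2.9]
opening: 0.0337
```

```bash
python3 -m pendant '[[0,0,0,0,0,1,-1],[0,0,0,0,0,1,-1]]'; python3 -m pendant '[[0,0,0,0,0,0.7,-1],[0,0,0,0,0,0.7,-1]]'
```

```text
time_s: 20.05
tcp_pos: [0.5044, -0.1422, 0.2133]
eef_rot: [-2.179, 2.263, 0.0]
contact_force: [-0.8, 0.4, -2.6]
opening: 0.0335
time_s: 20.25
tcp_pos: [0.5045, -0.1422, 0.2129]
eef_rot: [-2.179, 2.263, -0.0]
contact_force: [-1.8, 1.3, 1.5]
opening: 0.033
```

```bash
python3 -m pendant '[[0,0,0,0,0,0,0.2],[0,0,0,0,0,0,0.2],[0,0,0,0,0,0,0.2],[0,0,0,0,0,-15,0.2],[0,0,0,0,0,-50,0.2],[0,0,0,0,10,-100,0.2],[0,0,0,0,20,-140,0.2],[0,0,0,0,20,-145,0.2],[0,0,0,0,20,-145,0.2]]';python3 - <<'E'
from h import *
c=wcap('w14')
im=c['image'];cv2.imwrite('pics/w14c.png',cv2.resize(im[60:260,220:420],None,fx=3,fy=3,interpolation=cv2.INTER_CUBIC))
E
```

```text
time_s: 21.15
tcp_pos: [0.4844, -0.1415, 0.3585]
eef_rot: [-2.178, 2.263, -0.004]
contact_force: [-0.4, -0.5, 0.4]
opening: 0.0513
```

View pics/w14c.png

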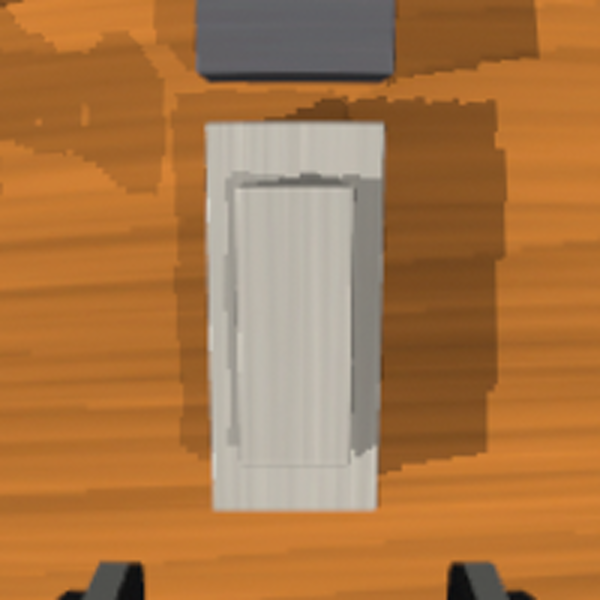

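```bash
python3 - <<'E'
from h import *
k=lambda L:[(220+x/3,60+y/3) for x,y in L]
P=wproj(k([(205,122),(385,122),(377,511),(214,511)]),.034);S=wproj(k([(236,186),(354,186),(350,465),(242,465)]),.044)
for X in(P,S):
    d=(X[0]+X[1]-X[2]-X[3])/2;print(X.mean(0).round(4),np.linalg.norm(d).round(4),np.degrees(np.arctan2(d[1],d[0])).round(2))
B=wproj(k([(205,77),(391,77)]),.044);print(B.mean(0))
for n in('scene','top'):
    c=cap(n);cv2.imwrite(f'pics/{n}2.png',c['image'])
E
```

```text
[ 0.5036 -0.1407  0.034 ] 0.1297 -2.16
[ 0.5038 -0.1407  0.044 ] 0.0893 -2.03
[ 0.58195329 -0.14452541  0.044     ]
```

View pics/scene2.png

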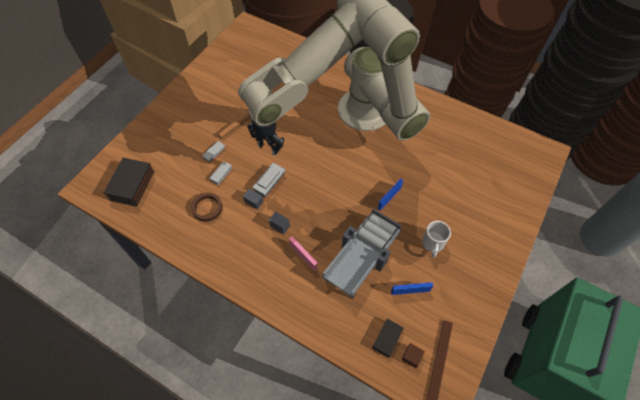

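The scene view shows the tubes at the stop near (378,230), the stack at (268,180) and the bystanders where they were. The shim and plate centres agree to 0.2 mm. Handing in.

```bash
python3 - <<'E'
from h import *
print(ctrl.finish_job(),ctrl.get_state()['time_s'])
E
```

```text
the job is handed in; nothing more can be done
the job is handed in; nothing more can be done
```

The job is done and handed in at about 21.3 s of robot time; the system reports no verdict.

- **Plate and tubes:** I lifted the plate straight out of the gate slot and all three tubes rolled to the stop. I stood the plate on edge on free bench, let go, and toppled it flat with the closed fingers. Then I took it again across its width and laid it on the pad.
- **Shim:** The gauge block at the end of the pad measured 44 mm, the low one, so I used the 10 mm shim and laid it on the plate.

**Last checks:**
- The plate measures −2.2° and the shim −2.0°, against about −2.2° for the pad.
- The shim and plate centres agree within about 0.2 mm.
- The gap from plate to gauge was 15 mm just after the plate was placed. I did not work it out again after the shim; the gauge edge as I read it in that last picture gives about 13–14 mm, which I put down to how I read the edge.
- In the final scene view the mug, hammer, ring and look-alikes look undisturbed. The gripper is clear of everything.

**Disagreements and gaps:**
- The wrist camera read about 2 mm off sideways. I corrected for it using the symmetry of the gripped plate.
- The top camera put the pad 2–3 mm nearer the robot than the wrist camera did. I trusted the wrist view relative to the gauge and pad edges.
- I did not measure the finished stack height against the gauge. It rests on the given sizes, 20 + 14 + 10 = 44 mm.

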